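# Hold the glue press on a bamboo plaque

## Robot

A 6-joint arm with a two-finger parallel gripper is mounted at the origin on the work surface. World frame = base frame: x ahead of the robot, y to its left, z up, the work surface at z = 0. Lengths are in m, angles in degrees, forces in N, time in s.
With the tool pointing down it reaches from about 0.35 to 0.875 m from the base axis. Payload 4.2 kg.
Tool frame: the origin (TCP) lies between the finger pads; the fingertips stand 14 mm ahead of it and the grasp point (between the pads) lies 5 mm behind it; z points along the fingers, y is the line along which they close (so a half turn about z gives the same grasp; the last joint's range is limited). The gripper opens to 87 mm and grips with 3 to 60 N. Pads are 19 mm wide; open, the fingers measure 117 mm over their backs; the gripper's body (75 mm by 190 mm) begins 51 mm behind the grasp point.
Start: joints at [-59.897, 22.042, 0.453, 0, -68.411, -14.817], TCP at [0.165, -0.603, 0.204] pointing down, gripper open.
Joint ranges: [-179.83, 179.83], [-69.29, 118.12], [-61.27, 80.66], [-181.25, 117.63], [-171.15, -9.14], [-177.46, 177.46]. Speed limits (degrees/s): [159.86, 159.86, 180, 180, 180, 180].

## Interface

Orientations are given as a 3x3 rotation matrix whose columns are the frame's x, y, z axes.
In Python, from station import * gives the robot as it stands. The module is installed in compiled form; this text tells all that it offers.
- The arm moves only by the tool play_rows, never from a script. Its argument "steps" is a list of rows, each an object of numbers: "ax", "ay", "az": the turn, a rotation vector about the tool's x, y, z in degrees; "dx", "dy", "dz": the shift along the tool's x, y, z in mm; "claw": the finger opening in mm, from 0 to 87. A call has 1 to 20 rows; each row shifts and turns the commanded pose from where the row before left it, along the tool's axes as they then stand; what a row does not reach is not made up. A row lasts 1/10 s, in which the tool goes at most 50 mm and 8.59 degrees, less where a joint would pass 70% of its speed; a pose out of reach is approached as far as the arm can. A call with a gripper value outside its range is refused whole. The fingers move at their own pace and stop on an object; the grip force is fixed at half the most. Time passes only in rows, so rows that do not move let the fingers close. It gives the time, the measured TCP pose, the force, the opening and the grip force at its end, in the units of the state.
- sense(): the state, without advancing time (a new reading comes with each control period).
- capture(name): name is "scene" or "top" or "wrist"; returns a dict with "frame" (420x560x3 uint8, blue, green, red), "range_z" (420x560 float32, m along the optical axis (not along the pixel's ray), 0 where there is no reading), "fx", "fy", "cx", "cy" (pixels), "xyz" and "rotation" of the camera in the world. Camera axes: x right, y down, z forward; pixel columns grow to the right and rows downward; lengths in m; the calibration is good to about 2 mm. A picture is of the moment at which its call begins.
- finish_job(): hands the job in; it is judged then, once.
The state is a dict: "time_s": time; "joints": joint angles; "joint_velocities": joint speeds; "effort": joint torques, N m; "tcp_pos": TCP position; "ee_rot": TCP orientation; "wrist_force": force on the tool from outside, world axes, zero at the start; "moment": the same for the moment, N m; "gripper_width": opening from 0.0 (shut) to 1.0 (fully open); "gripper_force": force on a finger pad.
Only numpy, scipy, OpenCV 4.12 (cv2) and the standard library are available. Lean on these libraries where they do the work, as an engineer would, in place of code of your own. Each camera call takes 0.05 s, during which the arm holds its last target. There are 200 camera calls.

## Task

A badge has just been glued onto the bamboo plaque in the press. Push the green button on the timer fully down and let it come back up, then push down the press lever by its black pad until the orange pointer stands in the green band (lever about level), never running well into the red, and finish while still holding it there, with the plaque under the rubber foot. Leave the red lamp button unpressed and the glue bottle, mallet and finished carving undisturbed.

Things in the scene. Friction and masses are not known exactly. Their poses are not given: they have to be found in the camera images.
- start_button (a joint): Travel of the green timer button: 0 up, 0.006 (m) fully down. Spring, needs about 5 N at the bottom; round cap 32 mm across.
- start_button_top (a point): Centre of the top face of the green button, which sits in a black housing on a grey timer box 100 x 120 x 50 mm high, fixed to the table, with a round white dial beside the button. Its z is up; the button is pressed straight down. The timer and the lamp switch stand one at each end of the press and may change places.
- lamp_button (a joint): Travel of the red button (same kind, 0 up, 0.006 down) on the second grey box, which has an amber lamp dome in place of the dial. Not to be pressed.
- lamp_button_top (a point): Centre of the top face of the red lamp button.
- press: Glue press fixed to the table: dark steel base 130 (x) x 320 (y) x 20 mm, origin at the centre of its underside. Along its own y: hinge between two blue cheeks at y = -120 mm, wooden bed with the plaque at y = -30 mm, lever pad at about y = +120 mm. At x = -58 mm, y = -2 to 58 mm a white gauge plate stands 180 mm high, beside the lever, with a green band (about 24 mm tall) and below it a red one.
- lever_hinge (a point): Lever hinge axis, 110 mm above the table, at (0, -120, 110) mm in the press frame; the axis runs along the press's x. Its axes are those of the press.
- clamp_lever (a joint): Lever angle (rad): 0 raised at rest (0.28 above level), grows as it is pushed down, 0.28 is level, end stop 0.48. Pointer in the green band from 0.20 to 0.36, red from 0.36 to 0.48. A spring returns it: at the pad about 3 N starts it moving and 8 to 9 N holds it in mid-green, 10 to 12 N at the end of the green. The foot meets the badge at about 0.14.
- knob_top (a point): Centre of the top of the black round pad (54 mm across, 14 mm thick) on the end of the steel lever. It lies 240 mm along the lever from the hinge and 30 mm above the lever's centre line (square to it); its z points out of the top of the pad.
- press_foot: Sprung rubber foot (22 mm ball end) under the lever, 90 mm from the hinge; its stem slides up into the lever against a spring of 800 N/m. Origin on the lever's centre line.
- plaque: Loose bamboo plaque 84 x 73 x 8 mm with a round dark badge 52 mm across, 3 mm thick, in the middle of its top. It lies in the press's fenced bed; origin at the centre of its underside.
- press_seat (a point): Centre of the top of the press bed, 45 mm above the table, where the plaque's origin belongs.
- glue: Standing white glue bottle, 52 mm across, 130 mm high with orange cap, loose; origin at the centre of its underside.
- mallet: Loose wooden mallet lying along its x: handle 22 mm thick from x = -130 to +60 mm, head 52 x 100 x 52 mm at x = +75 mm; origin on the table plane.
- carving: Finished oval carved bamboo plaque lying loose, 130 x 90 x 8 mm; origin at the centre of its underside.
Not all that is in view belongs to the job. Several things look just like the glue: the one meant starts nearest to the robot's base. What is shaped like the plaque but turquoise is not meant.

How it is judged (in metres and radians):
On the way, in this order (a step that is already met when the one before it is completed fails the run):
1. the green button is pushed fully down (value of joint start_button above 0.005 m), for 0.05 s.
2. the green button is let up again (value of joint start_button below 0.001 m), for 0.1 s.
At the end, for the whole second after the job is handed in: The fingers keep pressing the lever (more than 3 N) at rest with its angle between 0.20 and 0.36 rad (green), the foot bears on the plaque with more than 2 N, the plaque is within 8 mm of its seat, both buttons are up, and the bottle stands and the bystanders are within 30 mm of their starts (value of joint clamp_lever between 0.2 and 0.36 rad and velocity of joint clamp_lever between -0.05 and 0.05 rad/s and contact force between the fingers and clamp_lever above 3 N and contact force between press_foot and plaque above 2 N and horizontal distance between plaque and press_seat below 0.008 m and value of joint each of start_button, lamp_button below 0.001 m and distance of each of glue, mallet, carving from where it was at the start of the episode below 0.03 m and angle between glue's own z axis and vertical below 0.2 rad); the arm keeps its last pose, push and grip.
It fails at once if the lever is driven well into the red (beyond 0.39 rad) (value of joint clamp_lever above 0.39 rad).
It fails at once if the red lamp button is pressed (value of joint lamp_button above 0.003 m).
It fails at once if a bystander is moved more than 30 mm (distance of any of glue, mallet, carving from where it was at the start of the episode above 0.03 m).
It also fails if it takes over 42 s, if anything falls off the work surface, if the arm or the gripper's body presses on something with over 40 N, if the wrist force passes 120 N, or if a joint passes its speed limit or range.

## Working session

There is one attempt and no reset: what is moved stays moved. The work goes in short steps, Python scripts to look and compute and a tool call to move; the robot and the scene stay as the last step left them, time stands still between calls to the robot, and variables do not carry over. Pictures are saved under pics/ and viewed, at most 10 in all, crops included, and the job is handed in when it is done.

Besides the shell and the picture viewer there is one more tool, called as name([rows], argument=value, ...), one row to a line, values as JSON. play_rows: Moves the arm, as the interface text tells. Its arguments: {"type":"object","properties":{"steps":{"type":"array"}},"required":["steps"]}

```bash
mkdir -p pics; cat > h.py <<'E'
import numpy as np, cv2
from station import *
def snap(n,f):
    c=capture(n); cv2.imwrite('pics/'+f+'.png',c['frame']); np.save('pics/'+f+'.npy',c,allow_pickle=True); return c
def load(f): return np.load('pics/'+f+'.npy',allow_pickle=True).item()
def pts(c):
    z=c['range_z']; v,u=np.mgrid[:z.shape[0],:z.shape[1]]
    p=np.stack([(u-c['cx'])/c['fx']*z,(v-c['cy'])/c['fy']*z,z],-1)
    return p@np.array(c['rotation']).T+np.array(c['xyz'])
def ray(c,u,v,h):
    d=np.array(c['rotation'])@np.array([(u-c['cx'])/c['fx'],(v-c['cy'])/c['fy'],1]); o=np.array(c['xyz'])
    return o+d*(h-o[2])/d[2]
E
python3 - <<'E'
from h import *
a=snap('scene','s0');b=snap('top','t0')
for c in(a,b): print(c['xyz'],np.round(c['rotation'],3).tolist(),c['fx'])
s=sense();print(s['tcp_pos'],s['ee_rot'],s['wrist_force'],s['time_s'])
E
```

```text
[ 1.08363388 -0.34609554  1.0921887 ] [[0.564, 0.704, -0.431], [0.826, -0.472, 0.309], [0.014, -0.531, -0.848]] 440.2206027507372
[0.47329238 0.02656089 1.22764885] [[-0.026, -0.995, 0.096], [-0.999, 0.023, -0.032], [0.03, -0.096, -0.995]] 397.18088691346964
[ 0.1646145  -0.60232881  0.20329015] [[-9.64664206e-01 -2.63481634e-01 -6.30732036e-04]
 [-2.63482361e-01  9.64662455e-01  1.84208860e-03]
 [ 1.23086999e-04  1.94318370e-03 -9.99998104e-01]] [-0.74226076  0.57210844 -1.18043934] 0.1
```

View pics/s0.png

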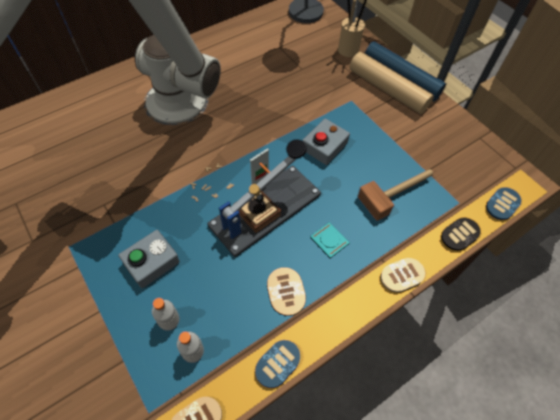

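View pics/t0.png

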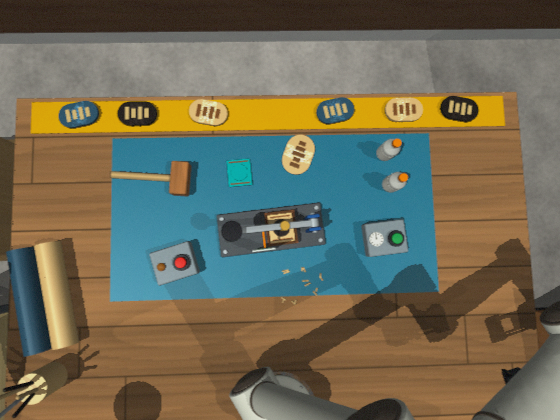

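The scene view shows the timer with the green button at (137,256), the lamp box with the red button at (321,138) and the pad at (296,149). In the top view the green button is at (397,239), the red one at (181,262) and the pad at (231,230). The bottles are at (390,148) and (396,181). The lower one is nearer the base, so it is the glue. The carving is at (298,155) on the mat and the mallet at (180,178).

```bash
cat > m.py <<'E'
from h import *
def blob(c,mask,near):
    n,l,s,ce=cv2.connectedComponentsWithStats(mask.astype(np.uint8))
    i=min([i for i in range(1,n) if s[i,4]>40],key=lambda i:np.hypot(*(ce[i]-near)))
    return l==i,ce[i],s[i,4]
def tri(c1,p1,c2,p2):
    o=[];d=[]
    for c,p in((c1,p1),(c2,p2)):
        r=np.array(c['rotation'])@np.array([(p[0]-c['cx'])/c['fx'],(p[1]-c['cy'])/c['fy'],1]);o.append(np.array(c['xyz']));d.append(r/np.linalg.norm(r))
    t=np.linalg.lstsq(np.array([d[0],-d[1]]).T,o[1]-o[0],rcond=None)[0]
    a,b=o[0]+t[0]*d[0],o[1]+t[1]*d[1]
    return (a+b)/2,np.linalg.norm(a-b)
E
python3 - <<'E'
from m import *
a,b=load('s0'),load('t0')
H=lambda c:cv2.cvtColor(c['frame'],cv2.COLOR_BGR2HSV)
def m(c,k):
    h=H(c).astype(int);h,s,v=h[...,0],h[...,1],h[...,2]
    return {'g':(h>45)&(h<80)&(s>130)&(v>50),'r':((h<6)|(h>174))&(s>170)&(v>90),'k':(v<42)}[k]
for k,pa,pb in(('g',(137,256),(397,239)),('r',(321,138),(181,262)),('k',(296,149),(231,230))):
    ma,ca,na=blob(a,m(a,k),pa);mb,cb,nb=blob(b,m(b,k),pb)
    print(k,ca,na,cb,nb,'tri',*tri(a,ca,b,cb))
    for c,mm in((a,ma),(b,mb)):
        P=pts(c)[mm&(c['range_z']>0)];print('  depth',np.median(P,0),np.ptp(P,0))
P=pts(b)
for u,v in((397,239),(181,262),(231,230),(222,250),(323,250),(320,208),(222,215),(270,226),(395,181),(390,148)): print(u,v,np.round(P[v,u],3))
big=np.vstack([cv2.resize(b['frame'][195:275,140:420],None,fx=2.8,fy=2.8,interpolation=2),cv2.resize(a['frame'][120:270,110:360],(784,370))]);cv2.imwrite('pics/crop.png',big[:600,:784])
E
```

```text
g [135.75630252 255.7394958 ] 119 [396.63106796 237.95145631] 103 tri [ 0.49538923 -0.35785661  0.0665244 ] 0.0010661532351406754
  depth [ 0.49845575 -0.35741562  0.07176137] [0.02902885 0.03139248 0.01760878]
  depth [ 0.49494094 -0.35609701  0.07235557] [0.02946232 0.03667451 0.02499712]
r [320.49122807 136.24561404] 57 [180.06185567 262.09278351] 97 tri [0.44182261 0.27494233 0.0674514 ] 0.00024211503756897573
  depth [0.44556203 0.27308866 0.07205033] [0.02834007 0.026281   0.00987533]
  depth [0.44206519 0.27355545 0.07251982] [0.02873459 0.02815347 0.01885517]
k [296.35384615 149.12692308] 260 [148.48044693 114.48603352] 179 tri [0.69522046 0.11635806 0.47295287] 0.25922550991965554
  depth [0.52848752 0.11343157 0.20527871] [0.04861952 0.04733326 0.02200634]
  depth [0.89650534 0.37831504 0.01659014] [0.07365253 0.07338433 0.01952062]
397 239 [ 0.492 -0.357  0.074]
181 262 [0.442 0.272 0.07 ]
231 230 [0.524 0.116 0.203]
222 250 [0.473 0.159 0.023]
323 250 [ 0.465 -0.149  0.002]
320 208 [ 0.596 -0.144  0.001]
222 215 [0.579 0.158 0.018]
270 226 [0.534 0.015 0.155]
395 181 [ 0.66  -0.352  0.098]
390 148 [ 0.757 -0.342  0.1  ]
```

View pics/crop.png

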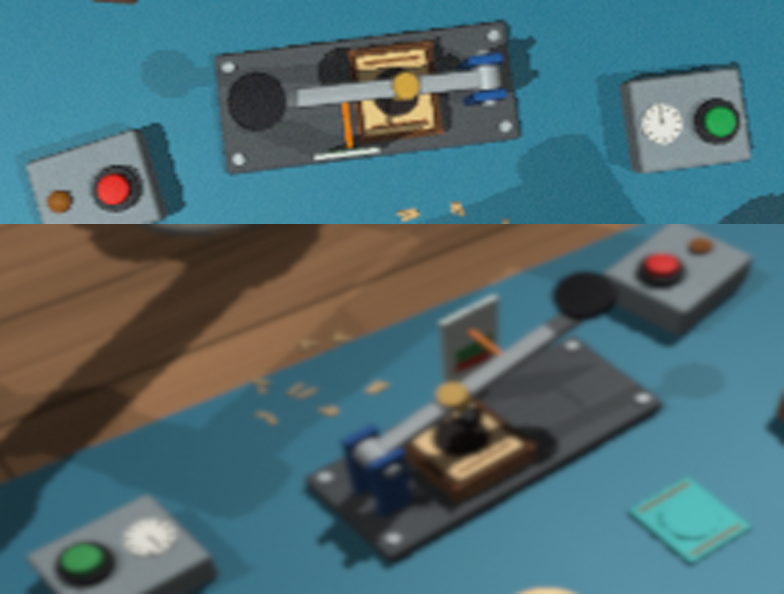

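The crop confirms the targets. The green button sits beside the white dial on the timer box at the hinge end. The red button sits beside the amber dome at the pad end and must be avoided. The black pad is on the lever over the bamboo plaque. Next I fix the press axis and the moves.

```bash
python3 - <<'E'
from m import *
a,b=load('s0'),load('t0')
q=[ray(b,u,v,.021)[:2] for u,v in((221.4,218.9),(316.1,207.5),(320.4,240),(225,251.8))]
q=np.array(q);c=q.mean(0);y=(q[0]+q[3]-q[1]-q[2]);L=np.linalg.norm(y)/2;y/=np.linalg.norm(y)
print('base',c,'y',y,'boltspan',L,'rest pad pred',c+y*.1024,'level pad',c+.12*y)
for k in(a,b):
    P=pts(k).reshape(-1,3);f=k['frame'].reshape(-1,3).max(1)
    s=P[(np.hypot(P[:,0]-.526,P[:,1]-.115)<.035)&(P[:,2]>.185)&(f<60)]
    (u,r)=cv2.minEnclosingCircle((s[:,:2]*1000).astype(np.float32));print('pad',u,r,s.mean(0),s[:,2].min(),s[:,2].max())
    G=P[(np.hypot(P[:,0]-.495,P[:,1]+.357)<.011)];print('green top z',np.median(G,0))
E
```

```text
base [0.53146258 0.01039931] y [-0.09665847  0.99531761] boltspan 0.2908454449559614 rest pad pred [0.52156475 0.11231984] level pad [0.51986356 0.12983742]
pad (525.4044189453125, 115.06254577636719) 26.295503616333008 [0.52697531 0.11381278 0.20507526] 0.19026608001978929 0.21401994452443673
green top z [ 0.49592886 -0.35699465  0.07235113]
pad (521.7689819335938, 115.68191528320312) 26.386964797973633 [0.5217037  0.11492405 0.20602711] 0.19633874059173384 0.2159417186232775
green top z [ 0.49489825 -0.35683117  0.07280137]
```

play_rows([
  {"claw": 0, "az": -8.5, "dx": -29, "dy": 9, "dz": 0},
  {"claw": 0, "az": -8.5},
  {"claw": 0, "az": -8.5},
  {"claw": 0, "az": -8.5},
  {"claw": 0, "az": -8.5},
  {"claw": 0, "az": -8.5},
  {"claw": 0, "az": -8.5},
  {"claw": 0, "az": -8.5},
  {"claw": 0, "az": -8.5},
])

```text
invalid input at $.steps[0]: expected keys ax, ay, az, dx, dy, dz, claw
```

play_rows([
  {"ax": 0, "ay": 0, "az": -8, "dx": 0, "dy": 0, "dz": 0, "claw": 0},
  {"ax": 0, "ay": 0, "az": -8, "dx": 0, "dy": 0, "dz": 0, "claw": 0},
  {"ax": 0, "ay": 0, "az": -8, "dx": 0, "dy": 0, "dz": 0, "claw": 0},
  {"ax": 0, "ay": 0, "az": -8, "dx": 0, "dy": 0, "dz": 0, "claw": 0},
  {"ax": 0, "ay": 0, "az": -8, "dx": 0, "dy": 0, "dz": 0, "claw": 0},
  {"ax": 0, "ay": 0, "az": -8, "dx": 0, "dy": 0, "dz": 0, "claw": 0},
  {"ax": 0, "ay": 0, "az": -8, "dx": 0, "dy": 0, "dz": 0, "claw": 0},
  {"ax": 0, "ay": 0, "az": -8, "dx": 0, "dy": 0, "dz": 0, "claw": 0},
  {"ax": 0, "ay": 0, "az": -8, "dx": 0, "dy": 0, "dz": 0, "claw": 0},
  {"ax": 0, "ay": 0, "az": -8, "dx": 0, "dy": 0, "dz": 0, "claw": 0},
])

```text
time_s: 1.1
tcp_pos: [0.1647, -0.6025, 0.2036]
ee_rot: [[0.098, -0.995, -0.0], [-0.995, -0.098, 0.001], [-0.001, 0.0, -1.0]]
wrist_force: [-0.1, -0.4, 0.2]
gripper_width: 0.171
gripper_force: 0.0
```

```bash
cat > go.py <<'E'
import sys
from h import *
s=sense();t=np.array([float(x) for x in sys.argv[1:4]])
print('t',s['time_s'],'tcp',np.round(s['tcp_pos'],4),'F',np.round(s['wrist_force'],1),'grip',s['gripper_width'],'shift mm',np.round(np.array(s['ee_rot']).T@(t-s['tcp_pos'])*1000,1),'zaxis',np.round(np.array(s['ee_rot'])[:,2],4),'y',np.round(np.array(s['ee_rot'])[:,1],3),'J',np.round(s['joints'],1))
E
python3 go.py .495 -.357 .107
```

```text
t 1.1 tcp [ 0.1647 -0.6025  0.2036] F [-0.1 -0.4  0.2] grip 0.17079300090030897 shift mm [-211.9 -352.8   96.7] zaxis [-4.0e-04  1.3e-03 -1.0e+00] y [-0.995 -0.098  0.   ] J [-59.9  22.1   0.4  -0.  -68.4  65.5]
```

play_rows([
  {"ax": 0, "ay": 0, "az": 0, "dx": -21, "dy": -35, "dz": 0, "claw": 0},
  {"ax": 0, "ay": 0, "az": 0, "dx": -21, "dy": -35, "dz": 0, "claw": 0},
  {"ax": 0, "ay": 0, "az": 0, "dx": -21, "dy": -35, "dz": 0, "claw": 0},
  {"ax": 0, "ay": 0, "az": 0, "dx": -21, "dy": -35, "dz": 0, "claw": 0},
  {"ax": 0, "ay": 0, "az": 0, "dx": -21, "dy": -35, "dz": 0, "claw": 0},
  {"ax": 0, "ay": 0, "az": 0, "dx": -21, "dy": -35, "dz": 0, "claw": 0},
  {"ax": 0, "ay": 0, "az": 0, "dx": -21, "dy": -35, "dz": 0, "claw": 0},
  {"ax": 0, "ay": 0, "az": 0, "dx": -21, "dy": -35, "dz": 0, "claw": 0},
  {"ax": 0, "ay": 0, "az": 0, "dx": -21, "dy": -35, "dz": 0, "claw": 0},
  {"ax": 0, "ay": 0, "az": 0, "dx": -22, "dy": -36, "dz": 0, "claw": 0},
  {"ax": 0, "ay": 0, "az": 0, "dx": 0, "dy": 0, "dz": 25, "claw": 0},
  {"ax": 0, "ay": 0, "az": 0, "dx": 0, "dy": 0, "dz": 25, "claw": 0},
  {"ax": 0, "ay": 0, "az": 0, "dx": 0, "dy": 0, "dz": 25, "claw": 0},
  {"ax": 0, "ay": 0, "az": 0, "dx": 0, "dy": 0, "dz": 20, "claw": 0},
  {"ax": 0, "ay": 0, "az": 0, "dx": 0, "dy": 0, "dz": 0, "claw": 0},
  {"ax": 0, "ay": 0, "az": 0, "dx": 0, "dy": 0, "dz": 0, "claw": 0},
])

```text
time_s: 2.7
tcp_pos: [0.4949, -0.3606, 0.1093]
ee_rot: [[0.092, -0.996, -0.001], [-0.996, -0.092, -0.0], [0.0, 0.001, -1.0]]
wrist_force: [0.0, -0.0, -0.6]
gripper_width: 0.007
gripper_force: 0.0
```

```bash
python3 go.py .495 -.357 .087; python3 -c "
from h import *
c=snap('wrist','w0')"
```

```text
t 2.7 tcp [ 0.4949 -0.3606  0.1093] F [ 0.  -0.  -0.6] grip 0.006591068540912699 shift mm [-3.6 -0.5 22.3] zaxis [-8.e-04 -2.e-04 -1.e+00] y [-0.996 -0.092  0.001] J [-20.9  25.4  -8.8   0.  -55.9  26.2]
```

View pics/w0.png

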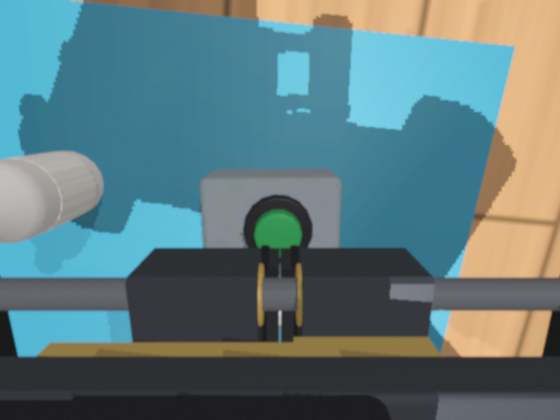

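The wrist picture shows the green button at (278,230), in line with the closed fingertips. Now pressing.

play_rows([
  {"ax": 0, "ay": 0, "az": 0, "dx": -3.5, "dy": 0, "dz": 10, "claw": 0},
  {"ax": 0, "ay": 0, "az": 0, "dx": 0, "dy": 0, "dz": 8, "claw": 0},
  {"ax": 0, "ay": 0, "az": 0, "dx": 0, "dy": 0, "dz": 4, "claw": 0},
  {"ax": 0, "ay": 0, "az": 0, "dx": 0, "dy": 0, "dz": 3, "claw": 0},
  {"ax": 0, "ay": 0, "az": 0, "dx": 0, "dy": 0, "dz": 2, "claw": 0},
  {"ax": 0, "ay": 0, "az": 0, "dx": 0, "dy": 0, "dz": 0, "claw": 0},
])

```text
time_s: 3.35
tcp_pos: [0.4945, -0.3569, 0.082]
ee_rot: [[0.092, -0.996, -0.0], [-0.996, -0.092, 0.0], [-0.0, 0.0, -1.0]]
wrist_force: [-0.5, 0.3, 0.2]
gripper_width: 0.008
gripper_force: 0.0
```

play_rows([
  {"ax": 0, "ay": 0, "az": 0, "dx": 0, "dy": 0, "dz": 1, "claw": 0},
  {"ax": 0, "ay": 0, "az": 0, "dx": 0, "dy": 0, "dz": 1, "claw": 0},
  {"ax": 0, "ay": 0, "az": 0, "dx": 0, "dy": 0, "dz": 1, "claw": 0},
  {"ax": 0, "ay": 0, "az": 0, "dx": 0, "dy": 0, "dz": 0, "claw": 0},
])

```text
time_s: 3.75
tcp_pos: [0.4945, -0.3569, 0.0791]
ee_rot: [[0.092, -0.996, -0.0], [-0.996, -0.092, 0.0], [-0.0, 0.0, -1.0]]
wrist_force: [0.1, -0.5, 0.0]
gripper_width: 0.002
gripper_force: 0.0
```

```bash
python3 -c "
from h import *
c=snap('wrist','w1');a=snap('scene','s1')
cv2.imwrite('pics/x1.png',np.hstack([cv2.resize(c['frame'][150:360,180:380],(400,420)),cv2.resize(a['frame'][200:300,85:185],(400,420))]))"
```

```text
(no output)
```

View pics/x1.png

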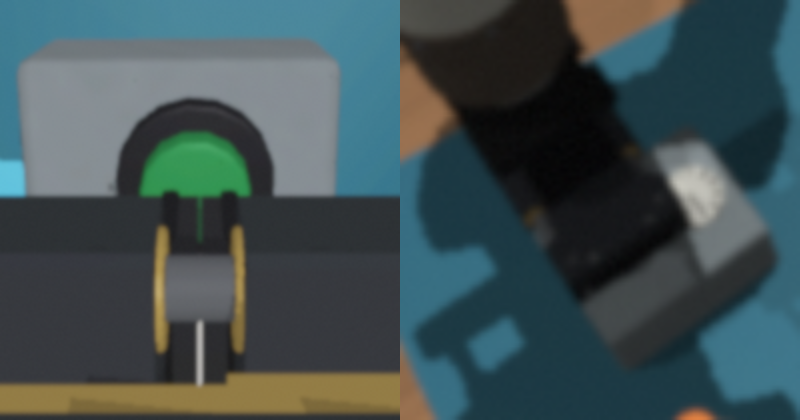

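The fingers stand over the green cap (visible between the tips), but there is no contact force yet. I'll check the heights with the wrist camera's depth.

```bash
python3 -c "
from m import *
for f in ('w0','w1'):
    c=load(f);h=cv2.cvtColor(c['frame'],cv2.COLOR_BGR2HSV);m=(h[...,0]>45)&(h[...,0]<80)&(h[...,1]>130)
    P=pts(c);p=P[m&(c['range_z']>0)];print(f,np.median(p,0),p.min(0),p.max(0),m.sum())
    n=cv2.dilate(m.astype(np.uint8),np.ones((25,25)))>0
    h2=h[...,2]
    v=P[190,250] if f=='w0' else P[170+5,205]; print('box',v)
s=sense();print(s['tcp_pos'],s['wrist_force'],s['effort'])
c0,c1=load('w0'),load('t0')
"
```

```text
w0 [ 0.49705163 -0.36140896  0.0721142 ] [ 0.48033418 -0.37291154  0.06042173] [ 0.51258575 -0.34736753  0.13125299] 1564
box [ 0.51805022 -0.38118813  0.04967241]
w1 [ 0.49741679 -0.36490716  0.07200276] [ 0.48008814 -0.37286047  0.06100977] [ 0.5127283  -0.35512331  0.1011569 ] 1425
box [ 0.54708103 -0.38687614  0.0296962 ]
[ 0.49455904 -0.35695287  0.07927437] [-0.86475128 -0.20622685  0.55954692] [-2.94796730e-03 -4.04279315e+01  1.59136784e+01  3.54580589e+00
  6.49036816e-02 -7.84296685e-05]
```

play_rows([
  {"ax": 0, "ay": 0, "az": 0, "dx": 0, "dy": 0, "dz": 1, "claw": 0},
  {"ax": 0, "ay": 0, "az": 0, "dx": 0, "dy": 0, "dz": 1, "claw": 0},
  {"ax": 0, "ay": 0, "az": 0, "dx": 0, "dy": 0, "dz": 0, "claw": 0},
])

```text
time_s: 4.15
tcp_pos: [0.4944, -0.3569, 0.0771]
ee_rot: [[0.092, -0.996, -0.0], [-0.996, -0.092, 0.0], [-0.0, 0.0, -1.0]]
wrist_force: [0.1, 0.3, 0.4]
gripper_width: 0.006
gripper_force: 0.0
```

```bash
cat > g.py <<'E'
from m import *
c=snap('wrist','w2');h=cv2.cvtColor(c['frame'],cv2.COLOR_BGR2HSV);m=(h[...,0]>45)&(h[...,0]<80)&(h[...,1]>130)
P=pts(c);p=P[m&(c['range_z']>0)];print(np.median(p,0),m.sum())
r=P[...];q=(np.abs(r[...,0]-.495)<.012)&(np.abs(r[...,1]+.357)<.02)&(c['range_z']>0)
print('lowest near axis',np.percentile(r[q][:,2],[1,10,50]) if q.any() else None)
for i in range(3): s=sense();print(s['tcp_pos'][2],s['wrist_force'])
E
python3 g.py
```

```text
[ 0.49739857 -0.36519178  0.07193501] 1385
lowest near axis [0.0613969  0.06282658 0.10569571]
0.07713169698091754 [-0.26358772  0.68753393 -0.01077612]
0.07713169698091754 [-0.26358772  0.68753393 -0.01077612]
0.07713169698091754 [-0.26358772  0.68753393 -0.01077612]
```

play_rows([
  {"ax": 0, "ay": 0, "az": 0, "dx": 0, "dy": 0, "dz": 1, "claw": 0},
  {"ax": 0, "ay": 0, "az": 0, "dx": 0, "dy": 0, "dz": 1, "claw": 0},
  {"ax": 0, "ay": 0, "az": 0, "dx": 0, "dy": 0, "dz": 1, "claw": 0},
  {"ax": 0, "ay": 0, "az": 0, "dx": 0, "dy": 0, "dz": 0, "claw": 0},
])

```text
time_s: 4.6
tcp_pos: [0.4944, -0.3569, 0.074]
ee_rot: [[0.092, -0.996, -0.0], [-0.996, -0.092, 0.0], [-0.0, 0.0, -1.0]]
wrist_force: [-0.0, 0.9, 0.4]
gripper_width: 0.005
gripper_force: 0.0
```

```bash
python3 g.py
```

```text
[ 0.49749364 -0.36583733  0.07190397] 1328
lowest near axis [0.06135163 0.06276939 0.10329565]
0.07413194342387482 [-0.76086667 -0.85459445 -0.40723813]
0.07413194342387482 [-0.76086667 -0.85459445 -0.40723813]
0.07413194342387482 [-0.76086667 -0.85459445 -0.40723813]
```

```bash
python3 - <<'E'
from m import *
s=sense();R=np.array(s['ee_rot']);t=np.array(s['tcp_pos'])
for f in('w0','w2'):
    c=load(f);P=pts(c)
    if f=='w2':
        print('cam in tool',np.round(R.T@(np.array(c['xyz'])-t),4),np.round(R.T@np.array(c['rotation']),3).tolist())
    for u in (265,280,294):
        print(f,u,[(v,[round(float(x),3) for x in ((P[v,u]-t)@R if f=='w2' else P[v,u])]) for v in range(236,330,8)])
c=load('w2');cv2.imwrite('pics/x2.png',cv2.resize(c['frame'][180:360,180:380],(667,600),interpolation=2))
E
```

```text
w0 265 [(236, [0.505, -0.356, 0.072]), (244, [0.504, -0.351, 0.073]), (252, [0.503, -0.37, 0.136]), (260, [0.503, -0.371, 0.147]), (268, [0.503, -0.371, 0.155]), (276, [0.502, -0.37, 0.162]), (284, [0.502, -0.392, 0.213]), (292, [0.502, -0.391, 0.215]), (300, [0.502, -0.39, 0.216]), (308, [0.502, -0.387, 0.215]), (316, [0.501, -0.365, 0.182]), (324, [0.501, -0.362, 0.183])]
w0 280 [(236, [0.495, -0.357, 0.073]), (244, [0.495, -0.352, 0.072]), (252, [0.496, -0.37, 0.134]), (260, [0.496, -0.369, 0.142]), (268, [0.496, -0.365, 0.142]), (276, [0.496, -0.362, 0.143]), (284, [0.499, -0.393, 0.213]), (292, [0.499, -0.391, 0.215]), (300, [0.498, -0.389, 0.215]), (308, [0.498, -0.387, 0.215]), (316, [0.489, -0.288, 0.054]), (324, [0.488, -0.281, 0.053])]
w0 294 [(236, [0.486, -0.358, 0.072]), (244, [0.485, -0.353, 0.072]), (252, [0.49, -0.372, 0.137]), (260, [0.491, -0.372, 0.148]), (268, [0.491, -0.372, 0.156]), (276, [0.491, -0.372, 0.163]), (284, [0.495, -0.393, 0.213]), (292, [0.495, -0.392, 0.216]), (300, [0.495, -0.39, 0.215]), (308, [0.495, -0.388, 0.215]), (316, [0.491, -0.366, 0.183]
[... 594 characters left out ...]
03]), (252, [0.009, -0.001, -0.023]), (260, [0.009, -0.001, -0.032]), (268, [0.005, -0.001, -0.033]), (276, [0.002, -0.001, -0.034]), (284, [0.032, -0.001, -0.103]), (292, [0.03, -0.001, -0.105]), (300, [0.029, -0.001, -0.106]), (308, [0.027, -0.001, -0.106]), (316, [-0.052, -0.0, 0.021]), (324, [-0.058, -0.001, 0.021])]
w2 294 [(236, [0.009, 0.007, 0.002]), (244, [0.004, 0.007, 0.003]), (252, [0.011, 0.006, -0.027]), (260, [0.011, 0.006, -0.037]), (268, [0.011, 0.005, -0.047]), (276, [0.011, 0.005, -0.054]), (284, [0.033, 0.003, -0.105]), (292, [0.031, 0.003, -0.105]), (300, [0.029, 0.003, -0.106]), (308, [0.027, 0.003, -0.106]), (316, [0.005, 0.004, -0.073]), (324, [0.002, 0.004, -0.073])]
```

View pics/x2.png

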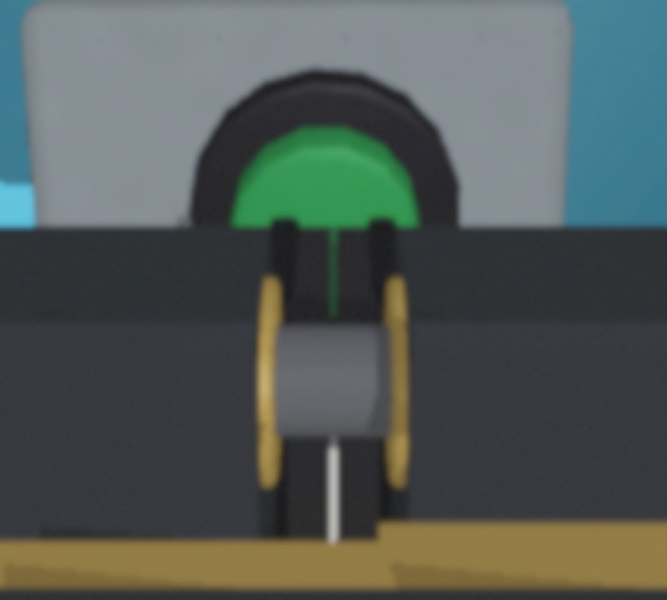

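The fingertips end about 15 mm behind the TCP in this view, so more travel is needed. I'll keep going slowly and watch the force.

play_rows([
  {"ax": 0, "ay": 0, "az": 0, "dx": 0, "dy": 0, "dz": 2, "claw": 0},
  {"ax": 0, "ay": 0, "az": 0, "dx": 0, "dy": 0, "dz": 2, "claw": 0},
  {"ax": 0, "ay": 0, "az": 0, "dx": 0, "dy": 0, "dz": 2, "claw": 0},
  {"ax": 0, "ay": 0, "az": 0, "dx": 0, "dy": 0, "dz": 0, "claw": 0},
])

```text
time_s: 5.05
tcp_pos: [0.4943, -0.3568, 0.0678]
ee_rot: [[0.092, -0.996, -0.001], [-0.996, -0.092, 0.0], [-0.0, 0.001, -1.0]]
wrist_force: [-0.1, -0.8, 0.2]
gripper_width: 0.006
gripper_force: 0.0
```

```bash
python3 g.py
```

```text
[ 0.49751049 -0.36691429  0.07181874] 1190
lowest near axis [0.06134426 0.06270294 0.0982375 ]
0.06799882793103268 [-0.49175991  0.69331493  0.22069096]
0.06799882793103268 [-0.49175991  0.69331493  0.22069096]
0.06799882793103268 [-0.49175991  0.69331493  0.22069096]
```

play_rows([
  {"ax": 0, "ay": 0, "az": 0, "dx": 0, "dy": 0, "dz": 2, "claw": 0},
  {"ax": 0, "ay": 0, "az": 0, "dx": 0, "dy": 0, "dz": 2, "claw": 0},
  {"ax": 0, "ay": 0, "az": 0, "dx": 0, "dy": 0, "dz": 2, "claw": 0},
  {"ax": 0, "ay": 0, "az": 0, "dx": 0, "dy": 0, "dz": 0, "claw": 0},
])

```text
time_s: 5.5
tcp_pos: [0.4943, -0.3568, 0.0618]
ee_rot: [[0.092, -0.996, -0.001], [-0.996, -0.092, 0.0], [-0.0, 0.001, -1.0]]
wrist_force: [-0.1, 0.7, 0.3]
gripper_width: 0.007
gripper_force: 0.0
```

```bash
python3 g.py
```

```text
[ 0.4976676  -0.3680455   0.07166198] 1029
lowest near axis [0.06129017 0.06259155 0.09354543]
0.0620004263170272 [0.45875678 0.01979803 0.06555007]
0.0620004263170272 [0.45875678 0.01979803 0.06555007]
0.0620004263170272 [0.45875678 0.01979803 0.06555007]
```

play_rows([
  {"ax": 0, "ay": 0, "az": 0, "dx": 0, "dy": 0, "dz": 2, "claw": 0},
  {"ax": 0, "ay": 0, "az": 0, "dx": 0, "dy": 0, "dz": 2, "claw": 0},
  {"ax": 0, "ay": 0, "az": 0, "dx": 0, "dy": 0, "dz": 2, "claw": 0},
  {"ax": 0, "ay": 0, "az": 0, "dx": 0, "dy": 0, "dz": 0, "claw": 0},
])

```text
time_s: 5.95
tcp_pos: [0.4943, -0.3568, 0.0558]
ee_rot: [[0.092, -0.996, -0.001], [-0.996, -0.092, 0.0], [-0.0, 0.001, -1.0]]
wrist_force: [-0.3, 0.1, -0.1]
gripper_width: 0.008
gripper_force: 0.0
```

```bash
python3 g.py
```

```text
[ 0.4977691  -0.36908618  0.07127841] 849
lowest near axis [0.06131223 0.06248824 0.08882758]
0.05601839014588839 [ 0.1498485  -0.14480216  0.56878349]
0.05601839014588839 [ 0.1498485  -0.14480216  0.56878349]
0.05601839014588839 [ 0.1498485  -0.14480216  0.56878349]
```

play_rows([
  {"ax": 0, "ay": 0, "az": 0, "dx": 0, "dy": 0, "dz": 1, "claw": 0},
  {"ax": 0, "ay": 0, "az": 0, "dx": 0, "dy": 0, "dz": 1, "claw": 0},
  {"ax": 0, "ay": 0, "az": 0, "dx": 0, "dy": 0, "dz": 1, "claw": 0},
  {"ax": 0, "ay": 0, "az": 0, "dx": 0, "dy": 0, "dz": 0, "claw": 0},
])

```text
time_s: 6.4
tcp_pos: [0.4946, -0.357, 0.0534]
ee_rot: [[0.092, -0.996, 0.0], [-0.996, -0.092, -0.0], [0.0, -0.0, -1.0]]
wrist_force: [-0.8, 0.4, 1.6]
gripper_width: 0.008
gripper_force: 0.9
```

```bash
python3 g.py
```

```text
[ 0.49770973 -0.36943907  0.07033862] 760
lowest near axis [0.06123381 0.06243632 0.08724026]
0.05350056414723231 [-1.11497095  0.47950527  0.73513961]
0.05350056414723231 [-1.11497095  0.47950527  0.73513961]
0.05350056414723231 [-1.11497095  0.47950527  0.73513961]
```

Contact: tip height ≈ TCP + 18 mm. Pressing on through the travel.

play_rows([
  {"ax": 0, "ay": 0, "az": 0, "dx": 0, "dy": 0, "dz": 2, "claw": 0},
  {"ax": 0, "ay": 0, "az": 0, "dx": 0, "dy": 0, "dz": 2, "claw": 0},
  {"ax": 0, "ay": 0, "az": 0, "dx": 0, "dy": 0, "dz": 1, "claw": 0},
  {"ax": 0, "ay": 0, "az": 0, "dx": 0, "dy": 0, "dz": 0, "claw": 0},
])

```text
time_s: 6.85
tcp_pos: [0.4947, -0.357, 0.0485]
ee_rot: [[0.092, -0.996, 0.0], [-0.996, -0.092, -0.0], [0.0, -0.0, -1.0]]
wrist_force: [-1.0, 1.5, 3.7]
gripper_width: 0.005
gripper_force: 2.3
```

```bash
python3 g.py
```

```text
[ 0.49768271 -0.36923583  0.06594474] 605
lowest near axis [0.06125102 0.06233302 0.08383204]
0.04855909041755773 [-1.7200095   0.6745917   4.41829122]
0.04855909041755773 [-1.7200095   0.6745917   4.41829122]
0.04855909041755773 [-1.7200095   0.6745917   4.41829122]
```

Cap near 6 mm down; pressing to the stop to be sure.

play_rows([
  {"ax": 0, "ay": 0, "az": 0, "dx": 0, "dy": 0, "dz": 1, "claw": 0},
  {"ax": 0, "ay": 0, "az": 0, "dx": 0, "dy": 0, "dz": 1, "claw": 0},
  {"ax": 0, "ay": 0, "az": 0, "dx": 0, "dy": 0, "dz": 0, "claw": 0},
])

```text
time_s: 7.2
tcp_pos: [0.4947, -0.357, 0.048]
ee_rot: [[0.093, -0.996, 0.0], [-0.996, -0.093, -0.001], [0.001, -0.0, -1.0]]
wrist_force: [-2.5, 2.8, 12.5]
gripper_width: 0.005
gripper_force: 6.0
```

```bash
python3 g.py
```

```text
[ 0.49770528 -0.36919533  0.06558861] 579
lowest near axis [0.06125144 0.0623037  0.0833186 ]
0.04803196393969325 [-2.15277535  2.58171361 11.61497095]
0.04803196393969325 [-2.15277535  2.58171361 11.61497095]
0.04803196393969325 [-2.15277535  2.58171361 11.61497095]
```

Bottomed out (12 N at the stop). Lifting off and moving over to the pad.

play_rows([
  {"ax": 0, "ay": 0, "az": 0, "dx": 0, "dy": 0, "dz": -10, "claw": 0},
  {"ax": 0, "ay": 0, "az": 0, "dx": 0, "dy": 0, "dz": -30, "claw": 0},
  {"ax": 0, "ay": 0, "az": 0, "dx": 0, "dy": 0, "dz": -40, "claw": 0},
  {"ax": 0, "ay": 0, "az": 0, "dx": 0, "dy": 0, "dz": -40, "claw": 0},
  {"ax": 0, "ay": 0, "az": 0, "dx": 0, "dy": 0, "dz": -40, "claw": 0},
  {"ax": 0, "ay": 0, "az": 0, "dx": 0, "dy": 0, "dz": -25, "claw": 0},
  {"ax": 0, "ay": 0, "az": 0, "dx": -39, "dy": -6, "dz": 0, "claw": 0},
  {"ax": 0, "ay": 0, "az": 0, "dx": -39, "dy": -6, "dz": 0, "claw": 0},
  {"ax": 0, "ay": 0, "az": 0, "dx": -39, "dy": -6, "dz": 0, "claw": 0},
  {"ax": 0, "ay": 0, "az": 0, "dx": -39, "dy": -6, "dz": 0, "claw": 0},
  {"ax": 0, "ay": 0, "az": 0, "dx": -39, "dy": -6, "dz": 0, "claw": 0},
  {"ax": 0, "ay": 0, "az": 0, "dx": -39, "dy": -6, "dz": 0, "claw": 0},
  {"ax": 0, "ay": 0, "az": 0, "dx": -39, "dy": -6, "dz": 0, "claw": 0},
  {"ax": 0, "ay": 0, "az": 0, "dx": -39, "dy": -6, "dz": 0, "claw": 0},
  {"ax": 0, "ay": 0, "az": 0, "dx": -39, "dy": -6, "dz": 0, "claw": 0},
  {"ax": 0, "ay": 0, "az": 0, "dx": -39, "dy": -6, "dz": 0, "claw": 0},
  {"ax": 0, "ay": 0, "az": 0, "dx": -39, "dy": -6, "dz": 0, "claw": 0},
  {"ax": 0, "ay": 0, "az": 0, "dx": -39, "dy": -6, "dz": 0, "claw": 0},
  {"ax": 0, "ay": 0, "az": 0, "dx": 0, "dy": 0, "dz": 0, "claw": 0},
])

```text
time_s: 9.15
tcp_pos: [0.5233, 0.1195, 0.2303]
ee_rot: [[0.097, -0.995, -0.0], [-0.995, -0.097, 0.001], [-0.001, 0.0, -1.0]]
wrist_force: [-1.0, -0.4, 0.4]
gripper_width: 0.006
gripper_force: 0.0
```

```bash
python3 go.py .522 .120 .19; python3 - <<'E'
from m import *
c=snap('top','t2');d=snap('wrist','w4')
h=cv2.cvtColor(c['frame'],cv2.COLOR_BGR2HSV);m=(h[...,0]>45)&(h[...,0]<80)&(h[...,1]>130)&(h[...,2]>50);mm,ce,n=blob(c,m,(397,239));print('green z',ce,np.median(pts(c)[mm],0))
P=pts(d);q=(d['frame'].max(2)<60)&(np.abs(P[...,0]-.523)<.035)&(np.abs(P[...,1]-.115)<.045)&(P[...,2]>.17)&(P[...,2]<.222)
p=P[q];print(q.sum(),p.min(0),p.max(0),p.mean(0))
E
```

```text
t 9.15 tcp [0.5233 0.1195 0.2303] F [-1.  -0.4  0.4] grip 0.005858904382386888 shift mm [-0.6  1.2 40.3] zaxis [-5.e-04  6.e-04 -1.e+00] y [-0.995 -0.097  0.   ] J [ 30.2  12.4  -9.5  -0.  -68.1 -24.6]
green z [396.63106796 237.95145631] [ 0.49489855 -0.35617771  0.07237722]
2237 [0.49852788 0.08990904 0.19663211] [0.5496633  0.12569966 0.20960877] [0.53066496 0.11170394 0.2045285 ]
```

View pics/w4.png

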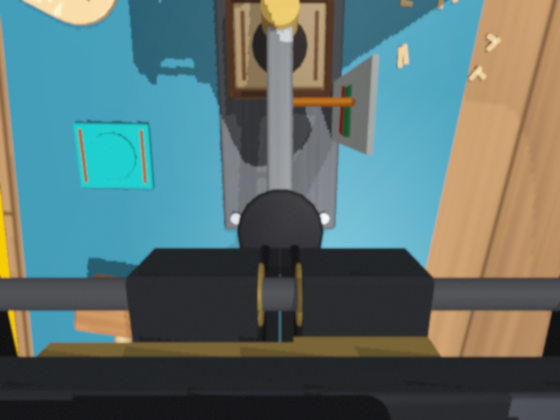

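The pad is centred under the tips at (280,225), the plaque sits in its bed at (280,45), and the green button is up again. Descending to contact, then pushing down with a slight shift along the arc.

play_rows([
  {"ax": 0, "ay": 0, "az": 0, "dx": 0, "dy": 0, "dz": 15, "claw": 0},
  {"ax": 0, "ay": 0, "az": 0, "dx": 0, "dy": 0, "dz": 15, "claw": 0},
  {"ax": 0, "ay": 0, "az": 0, "dx": 0, "dy": 0, "dz": 5, "claw": 0},
  {"ax": 0, "ay": 0, "az": 0, "dx": 0, "dy": 0, "dz": 4, "claw": 0},
  {"ax": 0, "ay": 0, "az": 0, "dx": -1, "dy": 0, "dz": 4, "claw": 0},
  {"ax": 0, "ay": 0, "az": 0, "dx": -1, "dy": 0, "dz": 4, "claw": 0},
  {"ax": 0, "ay": 0, "az": 0, "dx": -1, "dy": 0, "dz": 4, "claw": 0},
  {"ax": 0, "ay": 0, "az": 0, "dx": -1, "dy": 0, "dz": 4, "claw": 0},
  {"ax": 0, "ay": 0, "az": 0, "dx": 0, "dy": 0, "dz": 0, "claw": 0},
])

```text
time_s: 10.15
tcp_pos: [0.5231, 0.1203, 0.1762]
ee_rot: [[0.093, -0.996, 0.001], [-0.996, -0.093, 0.001], [-0.001, -0.001, -1.0]]
wrist_force: [-0.8, 1.4, 3.4]
gripper_width: 0.007
gripper_force: 1.4
```

```bash
cat > k.py <<'E'
from m import *
for n,f in(('scene','s3'),('top','t3'),('wrist','w5')): c=snap(n,f)
s=sense();R=np.array(s['ee_rot']);print(s['tcp_pos'],s['wrist_force'])
# lever slope: lever metal points along press axis between hinge and pad, from top & wrist depth
o=np.array([.5315,.0104]);y=np.array([-.0967,.9953]);x=np.array([.9953,.0967])
for f in('t3','w5','s3'):
    P=pts(load(f)).reshape(-1,3);a=(P[:,:2]-o)@y;b=(P[:,:2]-o)@x
    for n,q in(('lever',(abs(b)<.005)&(a>.0)&(a<.09)&(P[:,2]>.10)),):
        if q.sum()>10:
            k=np.polyfit(a[q],P[q,2],1);print(f,n,q.sum(),'level-angle',0.28-np.arctan(k[0]),'z at hinge',np.polyval(k,-.12))
E
python3 k.py
```

```text
[0.52307564 0.12008448 0.17665044] [-1.20677736  1.1018242   3.07174276]
t3 lever 219 level-angle -1.120132703509717 z at hinge -0.6848279419636317
w5 lever 11019 level-angle -0.6960243158475837 z at hinge -0.017981913334775
s3 lever 475 level-angle -1.0311170686764202 z at hinge -0.3288611199323451
```

play_rows([
  {"ax": 0, "ay": 0, "az": 0, "dx": -1, "dy": 0, "dz": 4, "claw": 0},
  {"ax": 0, "ay": 0, "az": 0, "dx": -1, "dy": 0, "dz": 4, "claw": 0},
  {"ax": 0, "ay": 0, "az": 0, "dx": -1, "dy": 0, "dz": 4, "claw": 0},
  {"ax": 0, "ay": 0, "az": 0, "dx": -1, "dy": 0, "dz": 4, "claw": 0},
  {"ax": 0, "ay": 0, "az": 0, "dx": -1, "dy": 0, "dz": 4, "claw": 0},
  {"ax": 0, "ay": 0, "az": 0, "dx": -1, "dy": 0, "dz": 4, "claw": 0},
  {"ax": 0, "ay": 0, "az": 0, "dx": -1, "dy": 0, "dz": 4, "claw": 0},
  {"ax": 0, "ay": 0, "az": 0, "dx": 0, "dy": 0, "dz": 4, "claw": 0},
  {"ax": 0, "ay": 0, "az": 0, "dx": 0, "dy": 0, "dz": 0, "claw": 0},
])

```text
time_s: 11.2
tcp_pos: [0.5227, 0.1275, 0.1443]
ee_rot: [[0.093, -0.996, 0.001], [-0.996, -0.093, 0.001], [-0.001, -0.001, -1.0]]
wrist_force: [-0.6, 4.4, 5.7]
gripper_width: 0.011
gripper_force: 2.8
```

```bash
cat > k.py <<'E'
from m import *
c=snap('wrist','w6')
s=sense();print(s['time_s'],s['tcp_pos'],s['wrist_force'],'tip z',s['tcp_pos'][2]+.0185,'angle from tip',.28-np.arcsin((s['tcp_pos'][2]+.0185-.14)/.24))
o=np.array([.5315,.0104]);y=np.array([-.0967,.9953]);x=np.array([.9953,.0967])
P=pts(c).reshape(-1,3);a=(P[:,:2]-o)@y;b=(P[:,:2]-o)@x
h=cv2.cvtColor(c['frame'],cv2.COLOR_BGR2HSV).reshape(-1,3)
q=(abs(b)<.006)&(a>-.01)&(a<.085)&(P[:,2]>.09)&(P[:,2]<.175)&(h[:,1]<60)&(h[:,2]>90)
q&=np.arange(420*560)//560<230
k=np.polyfit(a[q],P[q,2],1);r=P[q,2]-np.polyval(k,a[q]);g=abs(r)<.004;k=np.polyfit(a[q][g],P[q,2][g],1)
print(q.sum(),g.sum(),'angle',.28-np.arctan(k[0]),'z hinge',np.polyval(k,-.12))
E
python3 k.py
```

```text
11.25 [0.52265824 0.12741744 0.14448427] [-0.25431969  4.38082868  6.55963704] tip z 0.16298427308558425 angle from tip 0.18408519935898132
4375 4375 angle 0.1900218363941658 z hinge 0.11818185579901383
```

Two independent estimates agree on about 0.185 rad. About 22 mm more gives mid-green.

play_rows([
  {"ax": 0, "ay": 0, "az": 0, "dx": 0, "dy": 0, "dz": 4, "claw": 0},
  {"ax": 0, "ay": 0, "az": 0, "dx": 0, "dy": 0, "dz": 4, "claw": 0},
  {"ax": 0, "ay": 0, "az": 0, "dx": 0, "dy": 0, "dz": 4, "claw": 0},
  {"ax": 0, "ay": 0, "az": 0, "dx": 0, "dy": 0, "dz": 4, "claw": 0},
  {"ax": 0, "ay": 0, "az": 0, "dx": 0, "dy": 0, "dz": 4, "claw": 0},
  {"ax": 0, "ay": 0, "az": 0, "dx": 0, "dy": 0, "dz": 2, "claw": 0},
  {"ax": 0, "ay": 0, "az": 0, "dx": 0, "dy": 0, "dz": 0, "claw": 0},
  {"ax": 0, "ay": 0, "az": 0, "dx": 0, "dy": 0, "dz": 0, "claw": 0},
  {"ax": 0, "ay": 0, "az": 0, "dx": 0, "dy": 0, "dz": 0, "claw": 0},
])

```text
time_s: 12.15
tcp_pos: [0.5231, 0.1288, 0.1236]
ee_rot: [[0.093, -0.996, 0.003], [-0.996, -0.093, 0.003], [-0.003, -0.004, -1.0]]
wrist_force: [-3.0, 8.1, 10.2]
gripper_width: 0.005
gripper_force: 5.0
```

```bash
python3 k.py; python3 -c "
from h import *
a=load('w6');b=snap('scene','s6')
cv2.imwrite('pics/x6.png',np.hstack([cv2.resize(a['frame'][0:240,150:450],(500,400)),cv2.resize(b['frame'][110:260,200:300],(267,400))]))"
```

```text
12.2 [0.52311448 0.12878194 0.12362256] [-2.3869213   8.03865097 10.49960056] tip z 0.1421225623465001 angle from tip 0.27115587492759663
4550 4550 angle 0.2735207481073833 z hinge 0.11821464758538944
```

View pics/x6.png

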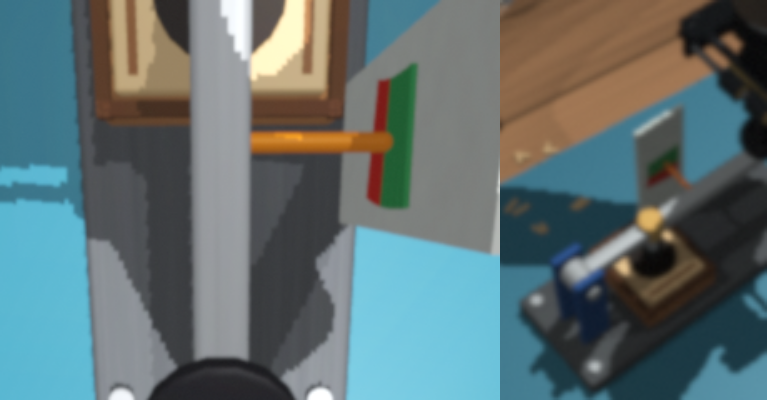

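In the picture the pointer tip stands in the green band at (388,142) and the plaque is in its bed under the foot. The lever is at about 0.27 rad with a steady 10 N push, so I'm handing in.

```bash
python3 -c "
from station import *
print(finish_job())"
```

```text
the job is handed in; nothing more can be done
None
```

I handed the job in at about 12 s, and no verdict came back: the green button had been pressed to its stop and was up again, and the lever was held at about 0.27 rad (mid-green) with about 10 N, the plaque in its bed under the foot. I kept the arm clear of the red button, bottle, mallet and carving, but did not re-measure them at the end.

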